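# Tip the spent cells into the sprung-shutter collection box

### The job

Empty the three spent battery cells out of the steel chute into the grey collection box: carry the chute by its black handle, use its two red prongs to push the box's orange paddle well back so that the sprung shutter opens, and keep holding it open with the chute while you tilt it and all three cells slide into the box. Then let the shutter spring shut and set the empty chute back down upright, with its middle over the yellow mat, and let go. Do not shove or knock over the other things on the bench.

Things in the scene. Friction and masses are not known exactly. Their poses are not given: they have to be found in the camera images.
- chute: open-topped steel trough on the yellow mat, 0.26 kg empty. Origin: underside, under the handle; z up; its nose points along its -x, y across. Floor 4 mm thick, x -75 to +79 mm, 52 mm wide, 44 mm between the side walls, which reach z 38 mm; closed at the rear (+x), open at the nose. Slippery: cells slide from 12 to 17 degrees of slope, run out well at 35 to 40
- handle (a point): middle of the chute's black handle, on the chute's z axis 60 mm above its underside; axes as the chute. An upright block 50 mm long (x), 14 mm wide (y), from 42 to 78 mm above the underside, on a bridge (x -23 to +23, z 38 to 42 mm) that spans the trough; grip it across y
- nose (a point): end of the chute's floor where the cells leave, middle of its top edge: chute x -75, z 4 mm
- prong_tips (a point): midway between the tips of the chute's two red prongs: chute x -120, z 32 mm. The prongs carry the tops of the side walls on past the floor's end, x -75 to -120 mm, at y +-24 mm, 4 mm thick, z 26 to 38 mm; the cells drop between them
- cell1: spent battery cell, blue wrap: cylinder 65 mm long, 18 mm diameter, 45 g, slippery plastic film; origin at its centre, x along its length. Starts lying in the chute, roughly lengthways
- cell2: spent battery cell, green wrap: cylinder 65 mm long, 18 mm diameter, 45 g, slippery plastic film; origin at its centre, x along its length. Starts lying in the chute, roughly lengthways
- cell3: spent battery cell, grey wrap: cylinder 65 mm long, 18 mm diameter, 45 g, slippery plastic film; origin at its centre, x along its length. Starts lying in the chute, roughly lengthways
- hopper: grey collection box, fixed to the bench: 150 mm (x) by 104 mm (y) by 110 mm high, walls 5 mm, floor 5 mm, hollow. Origin: centre of its underside, z up. In its top is the port, a rectangular opening x -22 to +53 mm, y +-30 mm, closed by a sliding aluminium shutter on top. Two guide rails along x at y +-36 to 42 mm stand 8 mm above the top (z up to 118 mm)
- port (a point): centre of the box's port at the level of its top, 15.5 mm to +x and 110 mm above the box's origin; axes as the box
- shutter (a joint): opening of the shutter in m: 0 closed, 0.080 fully open; slides towards the box's -x. A spring shuts it: 1 N to start, 3 N at 0.07. Plate 3 mm thick, its top 113.5 mm above the bench; on its +x end stands the orange paddle, 66 mm wide (y), 4 mm thick, up to 172 mm above the bench. When the paddle is pushed by 0.065, the port is open for 65 mm in front of it (on its +x side)
- paddle_face (a point): middle of the orange paddle's pushing face, which looks along the box's +x; 54 mm to +x of the box's origin when shut, 141.5 mm above the bench; moves with the shutter. Push it towards the box's -x
- mat: yellow mat, fixed, 260 (x) by 200 (y) by 3 mm; origin at the centre of its underside; the chute starts on it
- stand: helping-hand stand, fixed, dark round foot 60 mm across, thin upright post with a short crossbar and two brass clips (crossbar along y, 80 mm), 220 mm tall; origin at the foot's centre
- driver: screwdriver, green handle, 170 mm long along x, 26 mm thick, lying on the mat beside the chute; origin under its middle
- spool: solder spool, upright, 56 mm across, 48 mm high; origin under its centre
- tin: tin of brass wool, 80 mm across, 55 mm high; origin under its centre
- redbin: red open parts bin, 100 by 140 by 60 mm; origin under its centre
- flux: white bottle, blue cap, 56 mm across, 130 mm tall; origin under its centre
- case: white flat case with two green boards on it, 120 by 170 by 40 mm; origin under its centre
- brushpot: blue pot with brushes, 72 mm across, 160 mm tall with the brushes; origin under its centre
Mind the look-alikes: they are no part of the job. Of the things that look like the cell1, the smaller one is meant.

How it is judged:
On the way, in this order (a step that is already met when the one before it is completed fails the run):
1. the chute pushes the shutter open by more than 30 mm, with the three cells still in the chute (value of joint shutter above 0.03 m and contact force between chute and shutter above 0.3 N and x of each of cell1, cell2, cell3 in the frame of chute above -0.08 m and distance between each of cell1, cell2, cell3 and chute below 0.09 m), for 0.2 s.
2. all three cells are in the box while the chute still holds the shutter open by more than 30 mm (value of joint shutter above 0.03 m and contact force between chute and shutter above 0.3 N and z of cell1 in the frame of hopper between 0 and 0.098 m and x of cell1 in the frame of hopper between -0.07 and 0.07 m and y of cell1 in the frame of hopper between -0.047 and 0.047 m and z of cell2 in the frame of hopper between 0 and 0.098 m and x of cell2 in the frame of hopper between -0.07 and 0.07 m and y of cell2 in the frame of hopper between -0.047 and 0.047 m and z of cell3 in the frame of hopper between 0 and 0.098 m and x of cell3 in the frame of hopper between -0.07 and 0.07 m and y of cell3 in the frame of hopper between -0.047 and 0.047 m), for 0.1 s.
At the end, for the whole second after the job is handed in: all three cells inside the collection box, the shutter shut to within 8 mm, and the chute upright (within 0.1 rad), lying down (underside no more than 12 mm up) with its origin over the yellow mat, still and released (z of cell1 in the frame of hopper between 0 and 0.098 m and x of cell1 in the frame of hopper between -0.07 and 0.07 m and y of cell1 in the frame of hopper between -0.047 and 0.047 m and z of cell2 in the frame of hopper between 0 and 0.098 m and x of cell2 in the frame of hopper between -0.07 and 0.07 m and y of cell2 in the frame of hopper between -0.047 and 0.047 m and z of cell3 in the frame of hopper between 0 and 0.098 m and x of cell3 in the frame of hopper between -0.07 and 0.07 m and y of cell3 in the frame of hopper between -0.047 and 0.047 m and value of joint shutter below 0.008 m and angle between chute's own z axis and vertical below 0.1 rad and height (world z) of chute below 0.012 m and x of chute in the frame of mat between -0.13 and 0.13 m and y of chute in the frame of mat between -0.1 and 0.1 m and linear speed of chute below 0.02 m/s and contact force between chute and the fingers below 0.1 N); the robot touches nothing.
It fails at once if one of the screwdriver, spool, tin, red bin, bottle, case or brush pot is shoved by more than 40 mm (distance of any of driver, spool, tin, redbin, flux, case, brushpot from where it was at the start of the episode above 0.04 m).
It fails at once if one of the spool, tin, red bin, bottle, case or brush pot is knocked over (tilted by more than 0.5 rad) (angle between any of spool, tin, redbin, flux, case, brushpot's own z axis and vertical above 0.5 rad).
It also fails if it takes over 64 s, if anything falls off the work surface, if the arm or the gripper's body presses on something with over 40 N, if the wrist force passes 120 N, or if a joint passes its speed limit or range.

### The arm

A 6-joint arm with a two-finger parallel gripper is mounted at the origin on the work surface. World frame = base frame: x ahead of the robot, y to its left, z up, the work surface at z = 0. Lengths are in m, angles in rad, forces in N, time in s.
With the tool pointing down it reaches from about 0.275 to 1 m from the base axis. Payload 8.4 kg.
Tool frame: the origin (TCP) lies at the very end of the fingers, on their centre line; the grasp point (between the pads) lies behind it (bot.grip_point_offset is the z of the grasp point in the tool frame, in m); z points along the fingers, y is the direction in which the jaws open and shut (so a half turn about z gives the same grasp; the last joint's range is limited). The gripper opens to 85 mm and grips with 20 to 120 N. Pads are 22 mm wide; open, the fingers measure 114 mm over their backs; the gripper's body (76 mm by 85 mm) begins 54 mm behind the grasp point. The pads swing forward as they close: fully open they stand 13 mm farther back than shut.
Start: joints at [1.285, 0.353, 1.633, -0, 1.155, -0.002], TCP at [0.175, 0.6, 0.231] pointing down, gripper open.
Joint ranges: [-2.63, 2.63], [-0.92, 2.1], [0.06, 2.66], [-1.3, 4.44], [0, 2.69], [-3.02, 3.02]. Speed limits (rad/s): [2.22, 2.22, 2.79, 3.14, 3.14, 3.14].

### API

Orientations are given as [roll, pitch, yaw] about the fixed x, y, z axes, in that order (R = Rz(yaw) Ry(pitch) Rx(roll)).
In Python, from bench import readout, get_image, bot, finder gives the robot as it stands.
- The arm moves only by the tool servo_tool, never from a script. Its argument "increments" is a list of rows, each an object of numbers: "tx", "ty", "tz": the shift along the tool's x, y, z in mm; "twist": the turn about the tool's z in rad. A call has 1 to 5 rows; each row is the pose to reach, as a shift and turn from the pose commanded when the call began, along the tool's axes at that moment; what a row does not reach only later rows make up. A row lasts 1/8 s, in which the tool goes at most 62.5 mm and 10.7 degrees, less where a joint would pass 70% of its speed; a pose out of reach is approached as far as the arm can. A call with a gripper value outside its range is refused whole. "fingers" is the closure in counts, from 0 (fully open) to 255 (shut), set as the call begins (left out, the last holds). The fingers move at their own pace and stop on an object; "squeeze" is the grip in N (left out, the last holds). Time passes only in rows, so rows that repeat a pose let the fingers close. It gives the time, the measured TCP pose, the force and the opening at its end, in the units of the state.
- readout.state(): the state, without advancing time (a new reading comes with each control period).
- get_image(name): name is "scene" or "top" or "wrist"; returns a dict with "pixels" (480x640x3 uint8, blue, green, red), "camera_matrix" (3x3 intrinsics, pixels), "R" (3x3) and "t" (3): a world point X has camera coordinates R X + t; the wrist camera has in their place "tool_from_camera" (4x4, takes a point from camera to tool coordinates, whose origin is the TCP and whose axes are the flange's). Camera axes: x right, y down, z forward; pixel columns grow to the right and rows downward; lengths in m; the calibration is good to about 2 mm. A picture is of the moment at which its call begins: read the wrist's pose just before it. There is no depth.
- bot.job_done(): hands the job in, once; it reports no verdict.
Trained networks look in the newest picture that a camera, given by its name, has taken for a name from the list of things; names that differ only in an ending like _2 or _b are one class to them, and where a whole thing is asked for, a point or a joint stands for the part that bears it (a point fixed in the world has none). Each returns a list of dicts, best first, with "conf" (0 to 1); they miss things now and then, are a little off and sometimes report something else, mostly with a low value. They report only what shows in the picture. A call takes as long as a camera call. They do not tell look-alikes from the thing itself.
- finder.regions_of(label, camera): "mask" (480x640 bool, what is visible of it).
- finder.landmark_of(label, camera): "centre" ([x, y, z] in m, in world coordinates, good to about 4 mm: a listed point, or the origin of a listed thing).
The state is a dict: "clock": time; "joints": joint angles; "qd": joint speeds; "joint_torque": joint torques, N m; "ee_pos": TCP position; "eef_rot": TCP orientation; "ft_force": force on the tool from outside, world axes, zero at the start; "torque": the same for the moment, N m; "opening": finger opening in m.
Only numpy, scipy, OpenCV 4.12 (cv2) and the standard library are available. Lean on these libraries where they do the work, as an engineer would, in place of code of your own. Each camera call takes 0.05 s, during which the arm holds its last target.

## Working session

There is one attempt and no reset: what is moved stays moved. The work goes in short steps, Python scripts to look and compute and a tool call to move; the robot and the scene stay as the last step left them, time stands still between calls to the robot, and variables do not carry over. Pictures are saved under pics/ and viewed, and the job is handed in when it is done.

Besides the shell and the picture viewer there is one more tool, called after ">>>" by a JSON object that holds its "method" and its "body", one argument or row to a line. servo_tool: Moves the arm, as the interface text tells. Its arguments: {"type":"object","properties":{"increments":{"type":"array"},"fingers":{"type":"number"},"squeeze":{"type":"number"}},"required":["increments"]}

```bash
mkdir -p pics; ls; python3 - <<'E'
from bench import readout,get_image,bot,finder
import cv2,numpy as np
s=readout.state();print({k:np.round(v,3) for k,v in s.items()},bot.grip_point_offset)
for c in("scene","top"):
    im=get_image(c);cv2.imwrite(f"pics/{c}0.png",im["pixels"])
    print(c,np.round(im["camera_matrix"],1).tolist(),np.round(im["R"],3).tolist(),np.round(im["t"],3).tolist())
    for l in("chute","handle","nose","prong_tips","cell1","cell2","cell3","hopper","port","paddle_face","mat","stand","driver","flux","brushpot","spool","tin","redbin","case"):
        print(c,l,[(np.round(d["centre"],3).tolist(),round(d["conf"],2)) for d in finder.landmark_of(l,c)][:3])
print(readout.state()["clock"])
E
```

```text
pics
{'clock': np.float64(0.0), 'joints': array([ 1.285,  0.354,  1.634, -0.   ,  1.155, -0.002]), 'qd': array([-0.   , -0.001,  0.001, -0.001, -0.002,  0.   ]), 'joint_torque': array([-0.0000e+00, -6.0526e+01, -3.4206e+01, -0.0000e+00,  1.0000e-02,
        0.0000e+00]), 'ee_pos': array([0.175, 0.6  , 0.231]), 'eef_rot': array([-3.14 ,  0.   ,  2.858]), 'ft_force': array([ 0.145, -0.577,  0.051]), 'torque': array([ 0.023,  0.026, -0.051]), 'opening': np.float64(0.085)} -0.0187
scene [[468.8, 0.0, 317.6], [0.0, 468.8, 238.9], [0.0, 0.0, 1.0]] [[0.501, 0.865, -0.007], [0.552, -0.326, -0.767], [-0.666, 0.381, -0.641]] [-0.34, -0.197, 1.694]
scene chute [([0.586, -0.274, 0.003], 0.76)]
scene handle [([0.587, -0.275, 0.06], 0.63), ([0.695, -0.006, 0.004], 0.44)]
scene nose [([0.655, -0.309, 0.003], 0.75)]
scene prong_tips [([0.697, -0.323, 0.035], 0.9)]
scene cell1 [([0.597, 0.126, 0.01], 0.72), ([0.623, -0.286, 0.016], 0.67), ([0.561, -0.248, 0.016], 0.35)]
scene cell2 [([0.597, 0.126, 0.01], 0.72), ([0.623, -0.286, 0.016], 0.67), ([0.561, -0.248, 0.016], 0.35)]
scene cell3 [([0.597, 0.1
[... 1498 characters left out ...]
2, -0.288, 0.012], 0.53)]
top hopper [([0.574, 0.274, 0.006], 0.77), ([0.295, -0.306, 0.003], 0.51)]
top port [([0.565, 0.283, 0.109], 0.69)]
top paddle_face [([0.525, 0.29, 0.14], 0.61)]
top mat [([0.694, -0.006, -0.0], 0.59), ([0.607, -0.261, -0.0], 0.57), ([0.604, 0.502, -0.002], 0.34)]
top stand [([0.594, 0.004, -0.005], 0.96)]
top driver [([0.614, -0.168, 0.004], 0.92)]
top flux [([0.821, 0.014, 0.002], 0.98)]
top brushpot [([0.599, 0.499, 0.002], 0.95)]
top spool [([0.415, -0.002, 0.005], 0.82)]
top tin []
top redbin [([0.302, 0.262, -0.006], 0.93), ([0.577, 0.279, 0.004], 0.22), ([0.522, 0.291, 0.141], 0.21)]
top case [([0.296, -0.307, 0.001], 0.97), ([0.577, 0.276, 0.006], 0.46)]
2.0
```

View pics/scene0.png

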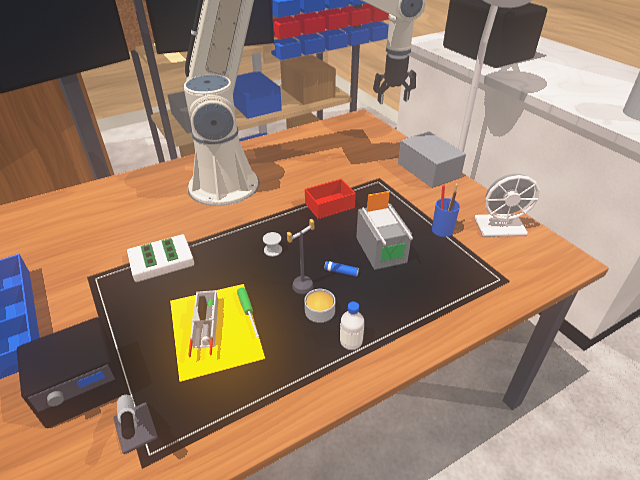

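View pics/top0.png

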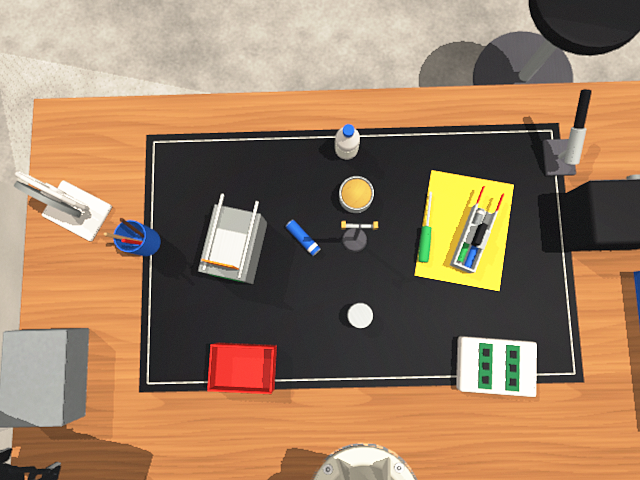

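```bash
python3 - <<'E'
import cv2,numpy as np
a=cv2.imread("pics/top0.png")
c1=cv2.resize(a[180:300,180:280],None,fx=5,fy=5,interpolation=cv2.INTER_CUBIC)[:600]
c2=cv2.resize(a[165:285,430:530],None,fx=5,fy=5,interpolation=cv2.INTER_CUBIC)
c=np.hstack([c1,c2])[:, :800] if 0 else None
cv2.imwrite("pics/h1.png",c1);cv2.imwrite("pics/c1.png",c2)
E
```

```text
(no output)
```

View pics/h1.png

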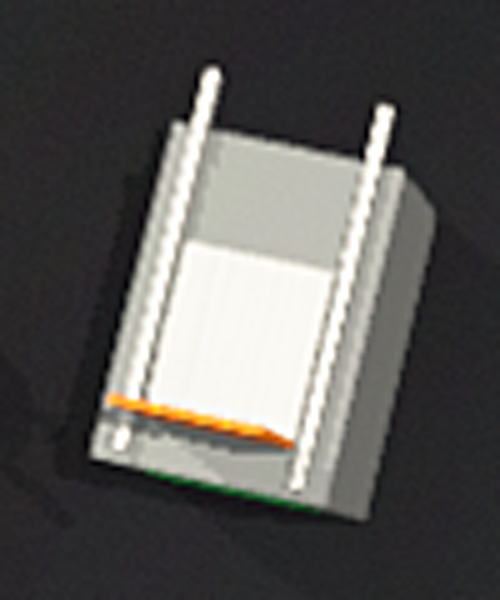

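View pics/c1.png

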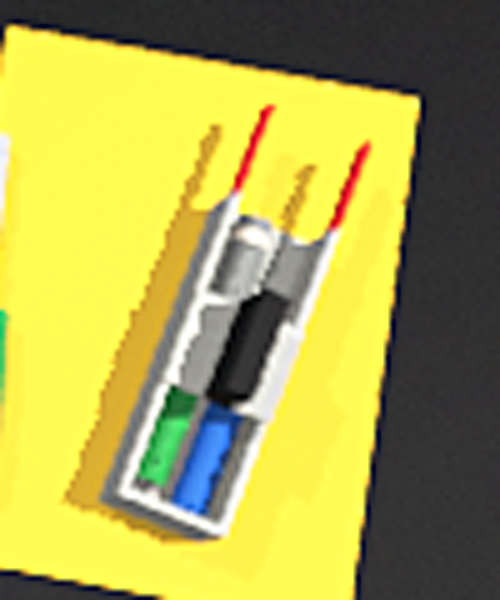

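```bash
cat > h.py <<'E'
import numpy as np,cv2
from bench import readout,get_image,bot,finder
def ray(im,u,v,z):
    K,R,t=im["camera_matrix"],np.array(im["R"]),np.array(im["t"])
    d=R.T@np.linalg.inv(K)@np.array([u,v,1.]);c=-R.T@t
    return c+d*(z-c[2])/d[2]
def proj(im,X):
    K,R,t=im["camera_matrix"],np.array(im["R"]),np.array(im["t"])
    p=K@(R@np.array(X)+t);return p[:2]/p[2]
E
python3 - <<'E'
from h import *
im=get_image("top")
def P(x,y,ox,oy,z): return ray(im,ox+x/5-.4,oy+y/5-.4,z)
L=[P(212,70,180,180,.118),P(122,440,180,180,.118)];R=[P(387,105,180,180,.118),P(297,485,180,180,.118)]
print("rails",np.round(L,4).tolist(),np.round(R,4).tolist())
for A in(L,R): d=A[1]-A[0];print(np.arctan2(d[1],d[0]))
print("paddle top ends",[np.round(P(x,y,180,180,.172),4).tolist() for x,y in((108,400),(292,442))])
print("box +x top corners",[np.round(P(x,y,180,180,.110),4).tolist() for x,y in((92,457),(330,512),(178,122),(405,170))])
T=[P(268,107,430,165,.041),P(368,145,430,165,.041)]
print("prongtips",np.round(T,4).tolist(),"mid",np.round(np.mean(T,0),4))
B=[P(118,492,430,165,.041),P(225,535,430,165,.041)]
print("rear corners",np.round(B,4).tolist())
for a,b in zip(T,B): d=b-a;print(np.arctan2(d[1],d[0]),np.linalg.norm(d))
H=[P(268,293,430,165,.081),P(222,405,430,165,.081)];print("handle top",np.round(H,4).tolist(),np.mean(H,0))
E
```

```text
rails [[0.6842, 0.293, 0.118], [0.5232, 0.3307, 0.118]] [[0.6664, 0.2166, 0.118], [0.5021, 0.2557, 0.118]]
2.911640975745492
2.907581570746927
paddle top ends [[0.5346, 0.3225, 0.172], [0.5156, 0.2477, 0.172]]
box +x top corners [[0.5169, 0.3457, 0.11], [0.4907, 0.2431, 0.11], [0.6632, 0.3096, 0.11], [0.6391, 0.21, 0.11]]
prongtips [[0.7047, -0.3008, 0.041], [0.6853, -0.3457, 0.041]] mid [ 0.695  -0.3233  0.041 ]
rear corners [[0.5265, -0.2199, 0.041], [0.5056, -0.2672, 0.041]]
2.7157436578555294 0.1957330122343405
2.729334218482388 0.1961117466677685
handle top [[0.6099, -0.2815, 0.081], [0.5603, -0.2577, 0.081]] [ 0.58507477 -0.269576    0.081     ]
```

```bash
cat >> h.py <<'E'
def delta(p,yaw=None):
    s=readout.state();y=s["eef_rot"][2];e=np.array(s["ee_pos"])
    d=np.array(p)-e;X=np.array([np.cos(y),np.sin(y),0]);Y=np.array([np.sin(y),-np.cos(y),0])
    print("at",np.round(e,4),np.round(s["eef_rot"],3),"t",round(float(s["clock"]),2),"->",np.round([1000*d@X,1000*d@Y,-1000*d[2]],1),"twist",None if yaw is None else round(-((yaw-y+np.pi)%(2*np.pi)-np.pi),3))
E
python3 -c "
from h import *
delta((0.5797,-.2722,.16),2.722)"
```

```text
at [0.175  0.6    0.2313] [ 3.142 -0.     2.858] t 2.05 -> [-632.7 -724.    71.3] twist 0.136
```

>>> {"method": "servo_tool", "body": {
  "increments": [
    {"tx": -40,"ty": -46,"tz": -4},
    {"tx": -80,"ty": -92,"tz": -8},
    {"tx": -120,"ty": -138,"tz": -12},
    {"tx": -160,"ty": -184,"tz": -16,"twist": 0.06},
    {"tx": -200,"ty": -230,"tz": -20,"twist": 0.136}
  ],
  "fingers": 0
}}

```text
schema error: expected keys tx, ty, tz, twist
```

```bash
python3 -c "
from h import *
delta((0.5797,-.2722,.16),2.722)"
```

```text
at [0.175  0.6    0.2313] [ 3.142 -0.     2.858] t 2.05 -> [-632.7 -724.    71.3] twist 0.136
```

All four keys are required in every row.

>>> {"method": "servo_tool", "body": {
  "increments": [
    {"tx": -40,"ty": -46,"tz": -4,"twist": 0},
    {"tx": -80,"ty": -92,"tz": -8,"twist": 0},
    {"tx": -120,"ty": -138,"tz": -12,"twist": 0.03},
    {"tx": -160,"ty": -184,"tz": -16,"twist": 0.08},
    {"tx": -200,"ty": -230,"tz": -20,"twist": 0.136}
  ],
  "fingers": 0
}}

```text
clock: 2.68
ee_pos: [0.3031, 0.3215, 0.2516]
eef_rot: [3.141, 0.0, 2.721]
ft_force: [0.7, 0.2, 0.4]
opening: 0.0853
```

```bash
python3 -c "
from h import *
delta((0.5797,-.2722,.16),2.722)"
```

```text
at [0.3031 0.3215 0.2516] [3.141 0.    2.721] t 2.67 -> [-495.1 -428.9   91.6] twist -0.001
```

>>> {"method": "servo_tool", "body": {
  "increments": [
    {"tx": -46,"ty": -40,"tz": 0,"twist": 0},
    {"tx": -92,"ty": -80,"tz": 0,"twist": 0},
    {"tx": -138,"ty": -120,"tz": 0,"twist": 0},
    {"tx": -184,"ty": -160,"tz": 0,"twist": 0},
    {"tx": -230,"ty": -200,"tz": 0,"twist": 0}
  ]
}}

```text
clock: 3.3
ee_pos: [0.4318, 0.0449, 0.2517]
eef_rot: [3.141, 0.001, 2.722]
ft_force: [0.8, 1.2, 0.1]
opening: 0.0853
```

>>> {"method": "servo_tool", "body": {
  "increments": [
    {"tx": -46,"ty": -40,"tz": 0,"twist": 0},
    {"tx": -92,"ty": -80,"tz": 0,"twist": 0},
    {"tx": -138,"ty": -120,"tz": 0,"twist": 0},
    {"tx": -184,"ty": -160,"tz": 10,"twist": 0},
    {"tx": -230,"ty": -200,"tz": 40,"twist": 0}
  ]
}}

```text
clock: 3.92
ee_pos: [0.5594, -0.2278, 0.2147]
eef_rot: [3.141, 0.004, 2.721]
ft_force: [-0.4, 0.8, 1.2]
opening: 0.0852
```

```bash
python3 -c "
from h import *
delta((0.5797,-.2722,.16),2.722)"
```

```text
at [ 0.5594 -0.2278  0.2147] [3.141 0.004 2.721] t 3.92 -> [-36.7 -32.2  54.7] twist -0.001
```

>>> {"method": "servo_tool", "body": {
  "increments": [
    {"tx": -18,"ty": -16,"tz": 25,"twist": 0},
    {"tx": -37,"ty": -32,"tz": 50,"twist": 0},
    {"tx": -37,"ty": -32,"tz": 50,"twist": 0}
  ]
}}

```text
clock: 4.3
ee_pos: [0.5774, -0.2701, 0.1615]
eef_rot: [-3.142, -0.003, 2.72]
ft_force: [0.4, -0.2, -0.2]
opening: 0.0855
```

```bash
python3 - <<'E'
from h import *
from scipy.spatial.transform import Rotation as Ro
s=readout.state()
im=get_image("wrist");cv2.imwrite("pics/w1.png",im["pixels"])
T=np.eye(4);T[:3,:3]=Ro.from_euler("xyz",s["eef_rot"]).as_matrix();T[:3,3]=s["ee_pos"]
W=T@np.array(im["tool_from_camera"]);Wi=np.linalg.inv(W)
print(np.round(im["tool_from_camera"],3).tolist(),np.round(im["camera_matrix"],1).tolist())
np.savez("w1.npz",K=im["camera_matrix"],R=Wi[:3,:3],t=Wi[:3,3])
for l in("handle","prong_tips","nose","chute"): print(l,[(np.round(d["centre"],4).tolist(),round(d["conf"],2)) for d in finder.landmark_of(l,"wrist")][:2])
delta((0.5797,-.2722,.16),2.722)
E
```

```text
[[0.001, -0.954, -0.298, 0.076], [1.0, 0.001, 0.001, -0.0], [-0.001, -0.298, 0.954, -0.143], [0.0, 0.0, 0.0, 1.0]] [[424.3, 0.0, 314.4], [0.0, 424.3, 244.6], [0.0, 0.0, 1.0]]
handle [([0.5834, -0.2743, 0.0634], 0.81)]
prong_tips []
nose [([0.6571, -0.31, 0.005], 0.63)]
chute [([0.5872, -0.2747, 0.0024], 0.57)]
at [ 0.5786 -0.2688  0.165 ] [3.141e+00 2.000e-03 2.722e+00] t 4.55 -> [-2.3 -2.7  5. ] twist 0.0
```

View pics/w1.png

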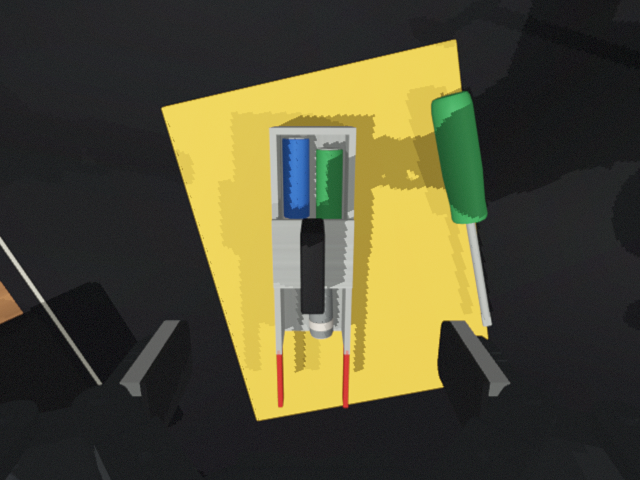

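>>> {"method": "servo_tool", "body": {
  "increments": [
    {"tx": -2,"ty": -1,"tz": 40,"twist": 0},
    {"tx": -2,"ty": -1,"tz": 80,"twist": 0},
    {"tx": -2,"ty": -1,"tz": 105,"twist": 0},
    {"tx": -2,"ty": -1,"tz": 112,"twist": 0},
    {"tx": -2,"ty": -1,"tz": 112,"twist": 0}
  ]
}}

```text
clock: 5.18
ee_pos: [0.5802, -0.271, 0.0526]
eef_rot: [3.142, 0.001, 2.722]
ft_force: [-0.4, 0.0, 0.1]
opening: 0.0857
```

>>> {"method": "servo_tool", "body": {
  "increments": [
    {"tx": 0,"ty": 0,"tz": 0,"twist": 0},
    {"tx": 0,"ty": 0,"tz": 0,"twist": 0},
    {"tx": 0,"ty": 0,"tz": 0,"twist": 0},
    {"tx": 0,"ty": 0,"tz": 0,"twist": 0},
    {"tx": 0,"ty": 0,"tz": 0,"twist": 0}
  ],
  "fingers": 255,
  "squeeze": 80
}}

```text
clock: 5.8
ee_pos: [0.5798, -0.2713, 0.0519]
eef_rot: [-3.142, 0.0, 2.722]
ft_force: [-0.7, 0.3, 2.9]
opening: 0.013
```

```bash
python3 - <<'E'
from h import *
im=get_image("wrist");cv2.imwrite("pics/w2.png",im["pixels"])
delta((0.5797,-.2722,.16),2.722)
print(readout.state()["opening"])
E
```

```text
at [ 0.5798 -0.2713  0.052 ] [-3.142  0.     2.722] t 5.85 -> [  -0.2   -0.9 -108. ] twist -0.0
0.012843786326302823
```

View pics/w2.png

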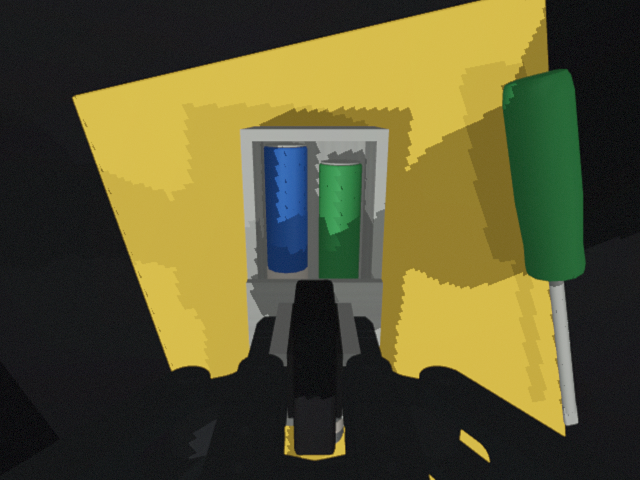

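>>> {"method": "servo_tool", "body": {
  "increments": [
    {"tx": 0,"ty": 0,"tz": -15,"twist": 0},
    {"tx": 0,"ty": 0,"tz": -40,"twist": 0},
    {"tx": 0,"ty": 0,"tz": -70,"twist": 0},
    {"tx": 3,"ty": 2,"tz": -100,"twist": 0},
    {"tx": 11,"ty": 6,"tz": -125,"twist": 0}
  ]
}}

```text
clock: 6.48
ee_pos: [0.5721, -0.2612, 0.1783]
eef_rot: [3.142, 0.001, 2.722]
ft_force: [0.5, 0.8, -4.1]
opening: 0.0127
```

>>> {"method": "servo_tool", "body": {
  "increments": [
    {"tx": 14,"ty": 8,"tz": -10,"twist": 0},
    {"tx": 31,"ty": 18,"tz": -15,"twist": 0},
    {"tx": 50,"ty": 29,"tz": -15,"twist": 0},
    {"tx": 70,"ty": 40,"tz": -15,"twist": 0},
    {"tx": 90,"ty": 51,"tz": -15,"twist": 0}
  ]
}}

```text
clock: 7.1
ee_pos: [0.5087, -0.1762, 0.1906]
eef_rot: [-3.142, -0.002, 2.722]
ft_force: [0.1, -0.0, -3.6]
opening: 0.0127
```

```bash
python3 - <<'E'
from h import *
im=get_image("wrist");cv2.imwrite("pics/w3.png",im["pixels"])
im=get_image("scene");cv2.imwrite("pics/s3.png",cv2.resize(im["pixels"][200:440,100:420],None,fx=2,fy=2))
delta((0.38,0,.2),2.722);print(readout.state()["opening"])
E
```

```text
at [ 0.5077 -0.1753  0.1905] [ 3.141 -0.004  2.723] t 7.2 -> [187.9 108.3  -9.5] twist 0.001
0.0126259691070486
```

View pics/s3.png

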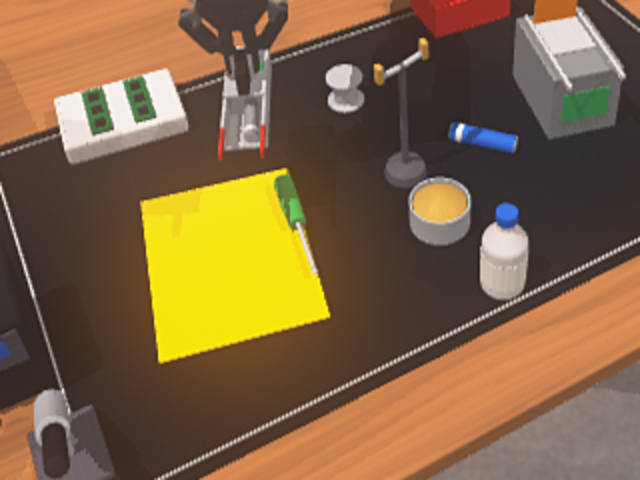

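View pics/w3.png

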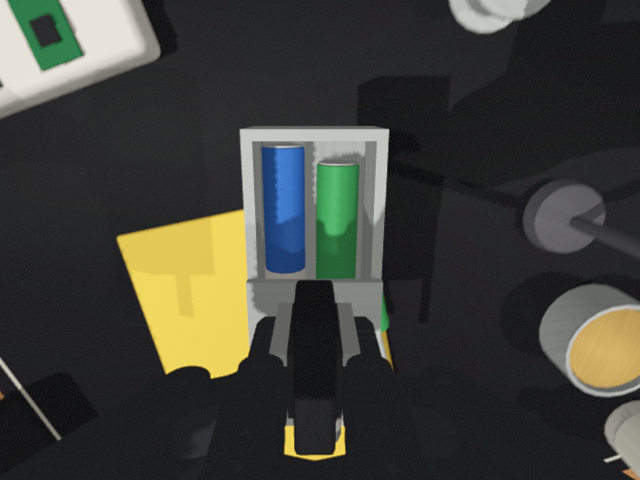

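>>> {"method": "servo_tool", "body": {
  "increments": [
    {"tx": 8,"ty": 5,"tz": 0,"twist": 0},
    {"tx": 24,"ty": 15,"tz": 0,"twist": 0},
    {"tx": 45,"ty": 30,"tz": 0,"twist": 0},
    {"tx": 68,"ty": 47,"tz": 0,"twist": 0},
    {"tx": 91,"ty": 66,"tz": 0,"twist": 0}
  ]
}}

```text
clock: 7.82
ee_pos: [0.4533, -0.0794, 0.1915]
eef_rot: [3.142, -0.001, 2.721]
ft_force: [0.3, 0.5, -4.7]
opening: 0.0127
```

>>> {"method": "servo_tool", "body": {
  "increments": [
    {"tx": 22,"ty": 22,"tz": 0,"twist": 0},
    {"tx": 42,"ty": 47,"tz": 0,"twist": 0},
    {"tx": 60,"ty": 75,"tz": 0,"twist": 0},
    {"tx": 76,"ty": 106,"tz": 0,"twist": 0},
    {"tx": 92,"ty": 138,"tz": 0,"twist": 0}
  ]
}}

```text
clock: 8.45
ee_pos: [0.4257, 0.0842, 0.1917]
eef_rot: [3.142, -0.0, 2.721]
ft_force: [0.5, 0.7, -4.6]
opening: 0.0129
```

```bash
python3 - <<'E'
from h import *
delta((0.38,0.3248,.19),2.90);print(readout.state()["opening"])
E
```

```text
at [0.4257 0.0842 0.1917] [ 3.142 -0.     2.721] t 8.45 -> [139.9 201.    1.7] twist -0.179
0.012879341486852313
```

>>> {"method": "servo_tool", "body": {
  "increments": [
    {"tx": 20,"ty": 25,"tz": 0,"twist": -0.02},
    {"tx": 44,"ty": 43,"tz": 0,"twist": -0.05},
    {"tx": 70,"ty": 58,"tz": 0,"twist": -0.08},
    {"tx": 96,"ty": 74,"tz": 0,"twist": -0.11},
    {"tx": 116,"ty": 92,"tz": 0,"twist": -0.14}
  ]
}}

```text
clock: 9.07
ee_pos: [0.3566, 0.2148, 0.1915]
eef_rot: [-3.141, -0.001, 2.863]
ft_force: [0.4, -0.3, -4.3]
opening: 0.0127
```

```bash
python3 - <<'E'
from h import *
delta((0.375,0.326,.174),2.90);print(readout.state()["opening"])
E
```

```text
at [0.3566 0.2148 0.1915] [-3.141e+00 -1.000e-03  2.863e+00] t 9.07 -> [ 12.9 111.9  17.5] twist -0.037
0.012653877524998627
```

>>> {"method": "servo_tool", "body": {
  "increments": [
    {"tx": 8,"ty": 24,"tz": 2,"twist": -0.01},
    {"tx": 12,"ty": 54,"tz": 6,"twist": -0.02},
    {"tx": 13,"ty": 82,"tz": 12,"twist": -0.03},
    {"tx": 13,"ty": 103,"tz": 16,"twist": -0.037},
    {"tx": 13,"ty": 112,"tz": 17,"twist": -0.037}
  ]
}}

```text
clock: 9.7
ee_pos: [0.3765, 0.3262, 0.1744]
eef_rot: [-3.141, -0.0, 2.899]
ft_force: [0.2, -0.1, -4.3]
opening: 0.0126
```

```bash
python3 - <<'E'
from h import *
im=get_image("scene");cv2.imwrite("pics/s4.png",cv2.resize(im["pixels"][120:300,250:490],None,fx=3.2,fy=3.2))
im=get_image("top");cv2.imwrite("pics/t4.png",cv2.resize(im["pixels"][180:360,160:400],None,fx=3.2,fy=3.2))
im=get_image("wrist");cv2.imwrite("pics/w4.png",im["pixels"])
delta((0.375,0.326,.174),2.90);print(readout.state()["opening"])
for c in("top","scene"):
  for l in("prong_tips","paddle_face"): print(c,l,[(np.round(d["centre"],4).tolist(),round(d["conf"],2)) for d in finder.landmark_of(l,c)][:2])
E
```

```text
at [0.3765 0.3251 0.1746] [-3.141 -0.     2.899] t 9.85 -> [1.7 0.5 0.6] twist -0.001
0.012956320814581592
top prong_tips [([0.503, 0.2982, 0.1591], 0.91), ([0.3443, 0.33, 0.1387], 0.59)]
top paddle_face [([0.526, 0.2898, 0.1411], 0.59)]
scene prong_tips []
scene paddle_face [([0.5214, 0.2911, 0.1431], 0.92)]
```

View pics/s4.png

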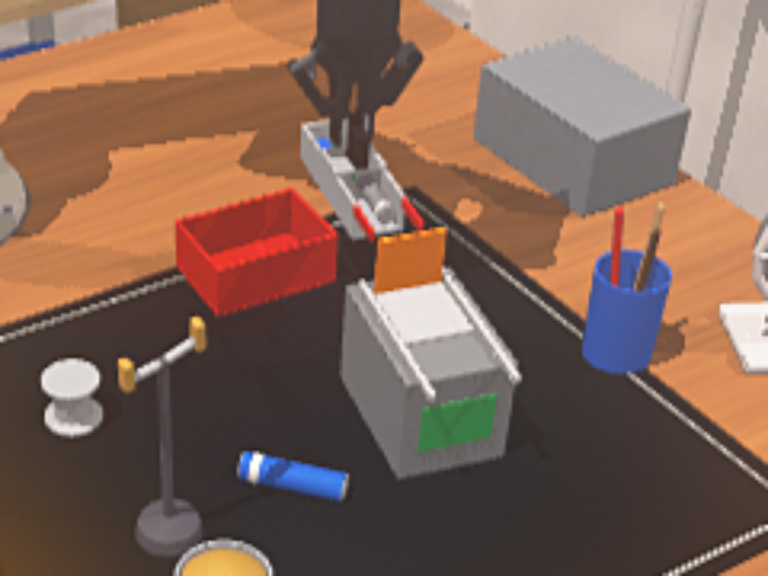

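View pics/t4.png

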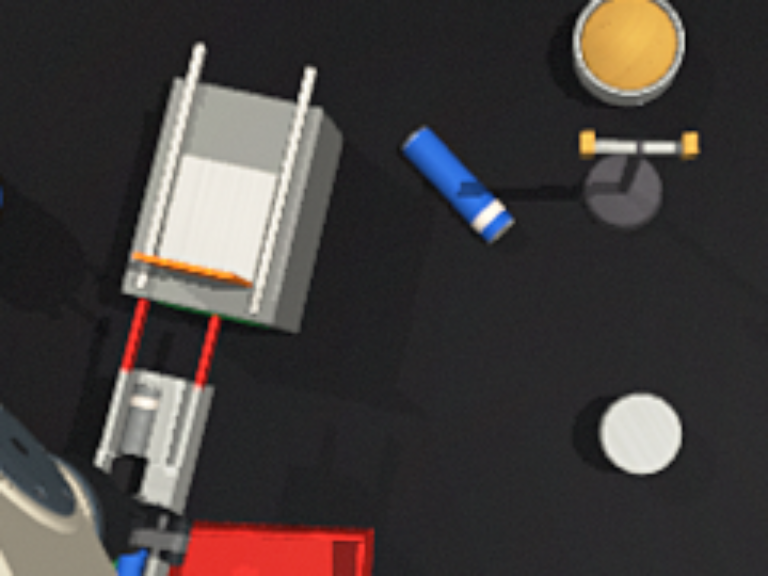

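View pics/w4.png

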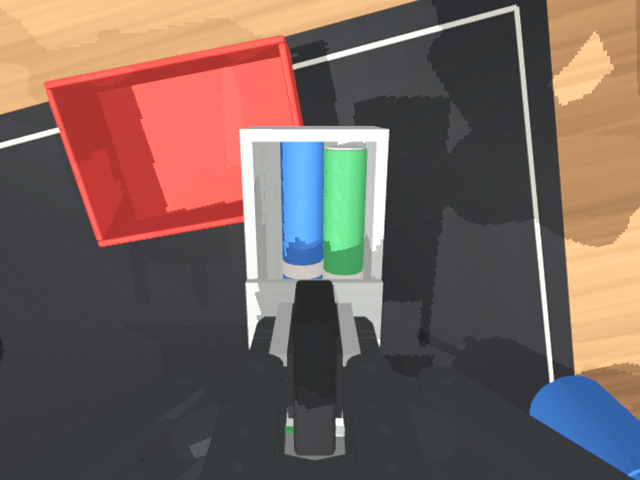

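>>> {"method": "servo_tool", "body": {
  "increments": [
    {"tx": -8,"ty": -2,"tz": 0,"twist": 0},
    {"tx": -22,"ty": -2,"tz": 0,"twist": 0},
    {"tx": -37,"ty": -2,"tz": 0,"twist": 0},
    {"tx": -50,"ty": -2,"tz": 0,"twist": 0},
    {"tx": -60,"ty": -2,"tz": 0,"twist": 0}
  ]
}}

```text
clock: 10.68
ee_pos: [0.4354, 0.3088, 0.1746]
eef_rot: [-3.141, -0.0, 2.898]
ft_force: [-1.7, 1.2, -4.0]
opening: 0.0125
```

>>> {"method": "servo_tool", "body": {
  "increments": [
    {"tx": -7,"ty": 0,"tz": 0,"twist": 0},
    {"tx": -13,"ty": 0,"tz": 0,"twist": 0},
    {"tx": -18,"ty": 0,"tz": 0,"twist": 0},
    {"tx": -22,"ty": 0,"tz": 0,"twist": 0},
    {"tx": -23,"ty": 0,"tz": 0,"twist": 0}
  ]
}}

```text
clock: 11.3
ee_pos: [0.4569, 0.3035, 0.1746]
eef_rot: [-3.141, -0.0, 2.899]
ft_force: [-3.1, 1.5, -4.1]
opening: 0.0128
```

```bash
cat > look.py <<'E'
import sys
from h import *
n=sys.argv[1]
im=get_image("scene");cv2.imwrite(f"pics/s{n}.png",cv2.resize(im["pixels"][100:280,310:490],None,fx=3.3,fy=3.3))
im=get_image("top");cv2.imwrite(f"pics/t{n}.png",cv2.resize(im["pixels"][180:360,160:340],None,fx=3.3,fy=3.3))
im=get_image("wrist");cv2.imwrite(f"pics/w{n}.png",im["pixels"])
s=readout.state();print(np.round(s["ee_pos"],4),np.round(s["ft_force"],2),np.round(s["torque"],3),s["opening"],s["clock"])
E
python3 look.py 5
```

```text
[0.4567 0.3036 0.1746] [-2.73  0.48 -3.44] [0.121 0.446 0.069] 0.012926584124088772 11.45
```

View pics/s5.png

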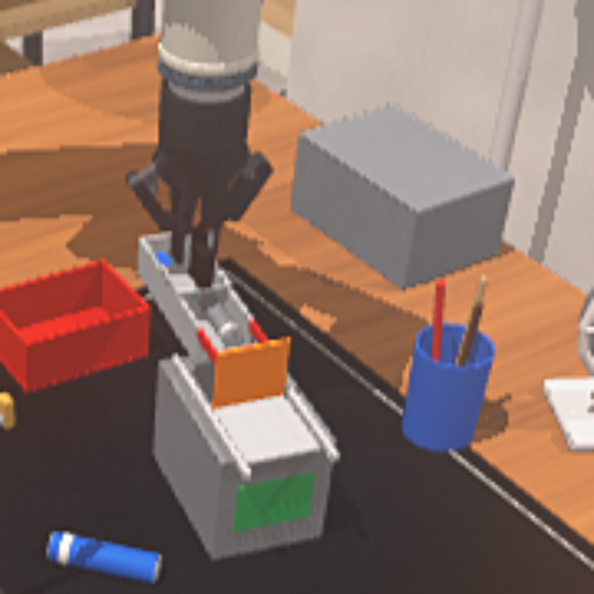

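View pics/t5.png

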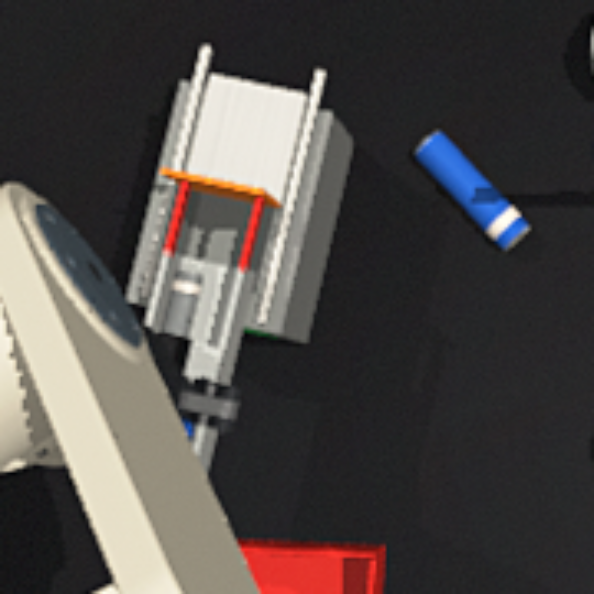

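>>> {"method": "servo_tool", "body": {
  "increments": [
    {"tx": -8,"ty": 0,"tz": 0,"twist": 0},
    {"tx": -16,"ty": 0,"tz": 0,"twist": 0},
    {"tx": -21,"ty": 0,"tz": -1,"twist": 0},
    {"tx": -25,"ty": 0,"tz": -2,"twist": 0},
    {"tx": -28,"ty": 0,"tz": -3,"twist": 0}
  ],
  "squeeze": 20
}}

```text
clock: 12.08
ee_pos: [0.4786, 0.2972, 0.1766]
eef_rot: [-3.139, -0.011, 2.898]
ft_force: [-32.5, 10.8, 4.2]
opening: 0.0129
```

```bash
python3 look.py 6
```

```text
[0.4785 0.2973 0.1766] [-26.72   8.9    3.29] [1.578 4.167 0.338] 0.012435289682758824 12.225
```

View pics/s6.png

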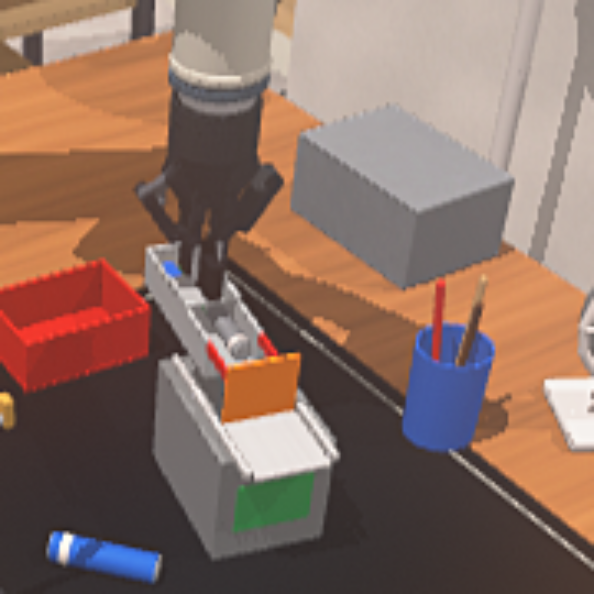

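View pics/w6.png

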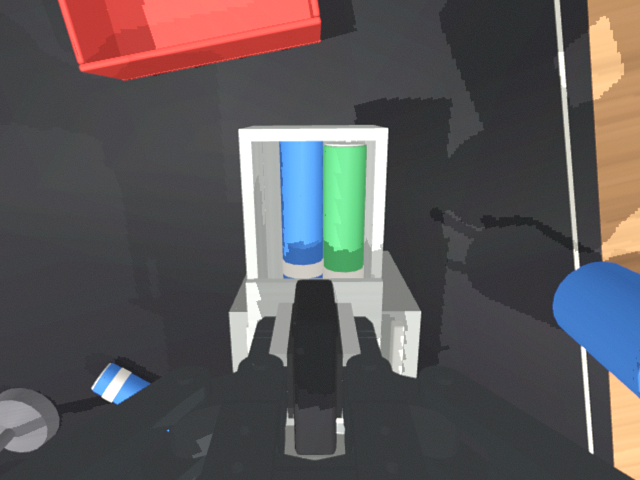

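>>> {"method": "servo_tool", "body": {
  "increments": [
    {"tx": 4,"ty": 0,"tz": 2,"twist": 0},
    {"tx": 5,"ty": 0,"tz": 4,"twist": 0}
  ],
  "fingers": 255,
  "squeeze": 20
}}

```text
clock: 12.48
ee_pos: [0.4777, 0.2981, 0.1734]
eef_rot: [-3.141, -0.003, 2.899]
ft_force: [-7.5, 1.9, -2.6]
opening: 0.0127
```

>>> {"method": "servo_tool", "body": {
  "increments": [
    {"tx": -4,"ty": 0,"tz": 0,"twist": 0},
    {"tx": -6,"ty": 0,"tz": -2,"twist": 0},
    {"tx": -8,"ty": 0,"tz": -5,"twist": 0},
    {"tx": -9,"ty": 0,"tz": -8,"twist": 0},
    {"tx": -10,"ty": 0,"tz": -12,"twist": 0}
  ]
}}

```text
clock: 13.1
ee_pos: [0.4831, 0.2959, 0.1842]
eef_rot: [-3.138, -0.012, 2.898]
ft_force: [-21.3, 7.4, -0.9]
opening: 0.0129
```

```bash
python3 look.py 7
```

```text
[0.4834 0.2959 0.1845] [-23.94   6.85   1.08] [1.332 4.141 0.143] 0.012536720802726994 13.25
```

View pics/s7.png

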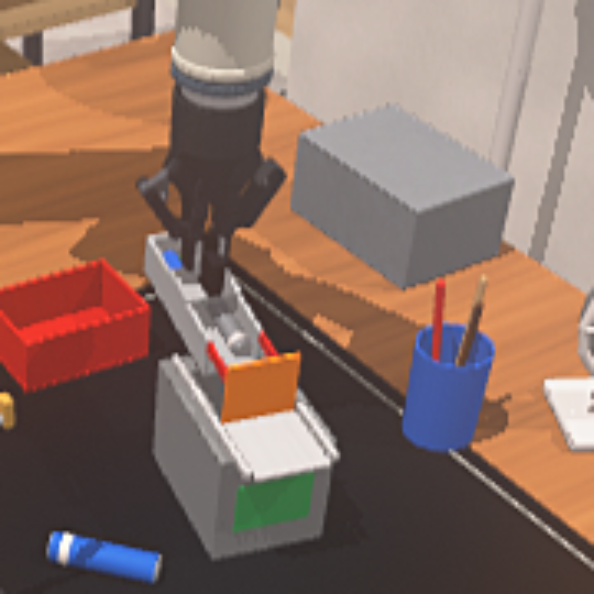

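View pics/w7.png

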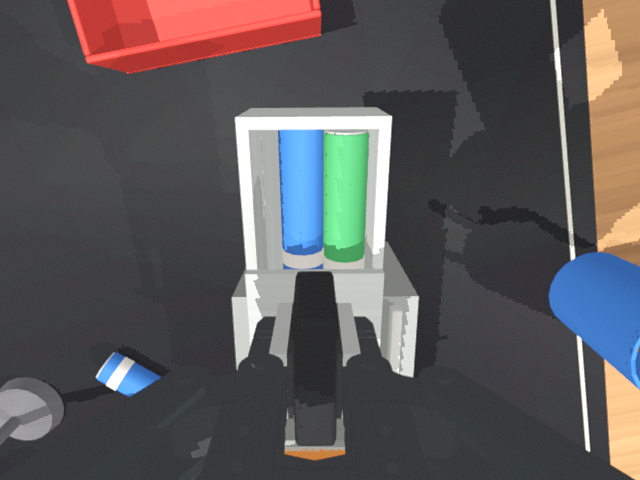

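>>> {"method": "servo_tool", "body": {
  "increments": [
    {"tx": -5,"ty": 0,"tz": -9,"twist": 0},
    {"tx": -11,"ty": 0,"tz": -15,"twist": 0},
    {"tx": -20,"ty": 0,"tz": -20,"twist": 0},
    {"tx": -30,"ty": 0,"tz": -26,"twist": 0},
    {"tx": -42,"ty": 0,"tz": -33,"twist": 0}
  ]
}}

```text
clock: 13.88
ee_pos: [0.5278, 0.2855, 0.2184]
eef_rot: [-3.14, -0.005, 2.899]
ft_force: [-7.8, 2.6, -1.3]
opening: 0.0125
```

```bash
python3 look.py 8
```

```text
[0.5294 0.2855 0.2189] [-5.94  1.77 -1.75] [0.402 1.101 0.104] 0.012478109954605637 14.025
```

View pics/s8.png

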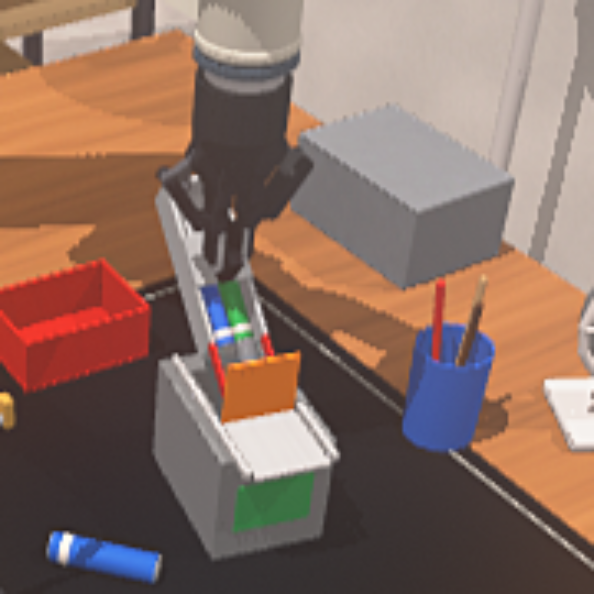

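View pics/w8.png

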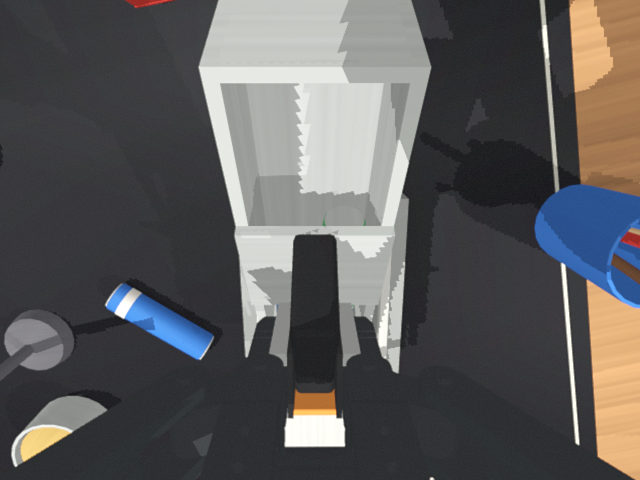

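View pics/t8.png

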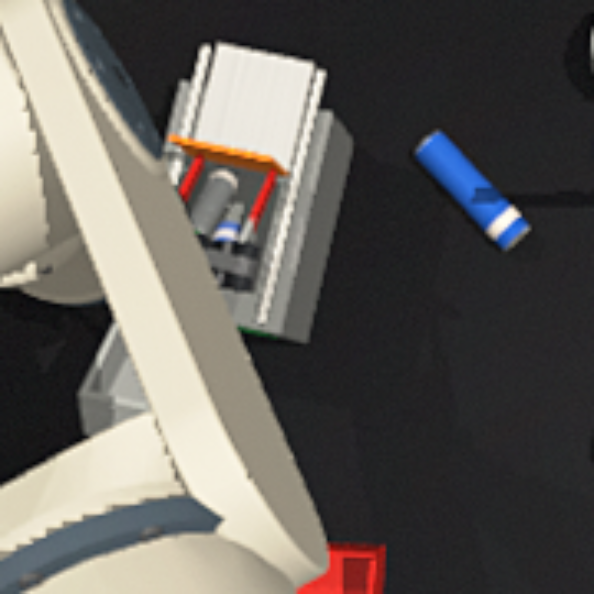

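>>> {"method": "servo_tool", "body": {
  "increments": [
    {"tx": 0,"ty": 0,"tz": 0,"twist": 0},
    {"tx": 0,"ty": 0,"tz": 0,"twist": 0},
    {"tx": 0,"ty": 0,"tz": 0,"twist": 0},
    {"tx": 0,"ty": 0,"tz": 0,"twist": 0}
  ]
}}

```text
clock: 14.52
ee_pos: [0.5294, 0.2855, 0.2187]
eef_rot: [-3.141, -0.001, 2.899]
ft_force: [-4.8, 1.5, -2.6]
opening: 0.0127
```

```bash
python3 look.py 9; python3 -c "
import cv2,numpy as np
cv2.imwrite('pics/st9.png',np.hstack([cv2.imread('pics/s9.png')[200:594,100:450],cv2.imread('pics/t9.png')[0:394,50:400]]))"
```

```text
[0.5294 0.2855 0.2187] [-4.99  0.91 -2.66] [0.276 1.034 0.12 ] 0.013128723582452928 14.675
```

View pics/st9.png

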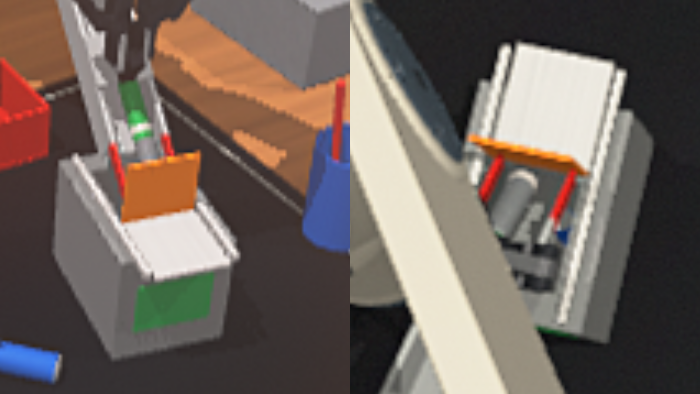

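```bash
python3 - <<'E'
from h import *
for n,c,(a,b,x,y) in(("s10","scene",(180,260,350,420)),("t10","top",(190,290,200,280))):
    im=get_image(c);cv2.imwrite(f"pics/{n}.png",cv2.resize(im["pixels"][a:b,x:y],None,fx=6,fy=6,interpolation=cv2.INTER_CUBIC))
for c in("top","scene"):print(c,[(np.round(d["centre"],3).tolist(),round(d["conf"],2)) for d in finder.landmark_of("cell3",c)])
print(readout.state()["clock"])
E
```

```text
top [([0.6, 0.121, 0.012], 0.86), ([0.574, 0.287, 0.13], 0.6), ([0.569, 0.267, 0.035], 0.35), ([0.6, 0.272, 0.142], 0.34), ([0.304, 0.261, -0.005], 0.24)]
scene [([0.597, 0.122, 0.013], 0.75), ([0.819, 0.016, 0.001], 0.58), ([0.525, 0.298, 0.17], 0.46), ([0.573, 0.288, 0.126], 0.4)]
14.875
```

View pics/s10.png

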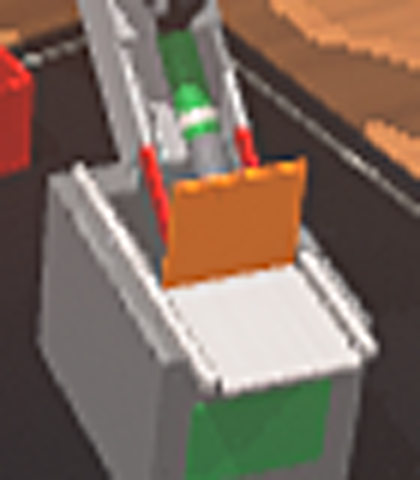

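View pics/t10.png

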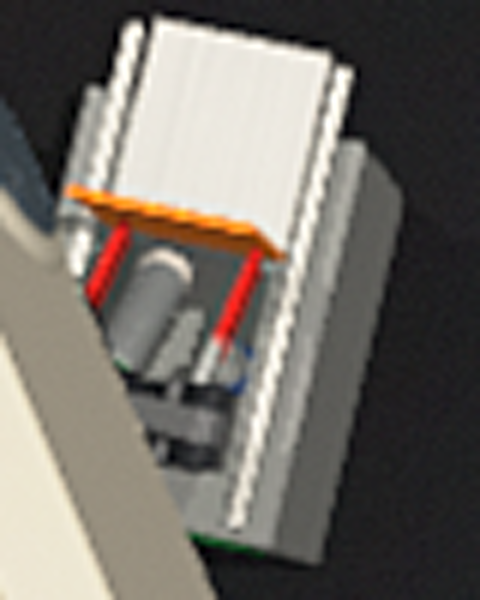

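>>> {"method": "servo_tool", "body": {
  "increments": [
    {"tx": 6,"ty": 0,"tz": 0,"twist": 0},
    {"tx": 12,"ty": 0,"tz": 4,"twist": 0},
    {"tx": 14,"ty": 0,"tz": 8,"twist": 0},
    {"tx": 14,"ty": 0,"tz": 8,"twist": 0}
  ]
}}

```text
clock: 15.38
ee_pos: [0.5156, 0.2889, 0.2102]
eef_rot: [-3.141, -0.001, 2.899]
ft_force: [-3.1, 0.7, -4.3]
opening: 0.0126
```

```bash
cat > l2.py <<'E'
import sys
from h import *
n=sys.argv[1];o=[]
for c,(a,b,x,y) in(("scene",(175,275,345,425)),("top",(190,290,200,280))):
    im=get_image(c);o.append(cv2.resize(im["pixels"][a:b,x:y],None,fx=5,fy=5,interpolation=cv2.INTER_CUBIC))
cv2.imwrite(f"pics/x{n}.png",np.hstack(o))
for c in("top","scene"):print(c,[(np.round(d["centre"],3).tolist(),round(d["conf"],2)) for d in finder.landmark_of("cell3",c)])
s=readout.state();print(np.round(s["ee_pos"],4),np.round(s["ft_force"],2),s["opening"],s["clock"])
E
python3 l2.py 11
```

```text
top [([0.6, 0.121, 0.012], 0.74), ([0.54, 0.292, 0.014], 0.63), ([0.568, 0.269, 0.037], 0.45), ([0.588, 0.275, 0.142], 0.22)]
scene [([0.596, 0.499, -0.005], 0.56), ([0.597, 0.123, 0.012], 0.52)]
[0.5161 0.2888 0.2105] [-3.48  0.88 -3.57] 0.01268300233562918 15.575
```

View pics/x11.png

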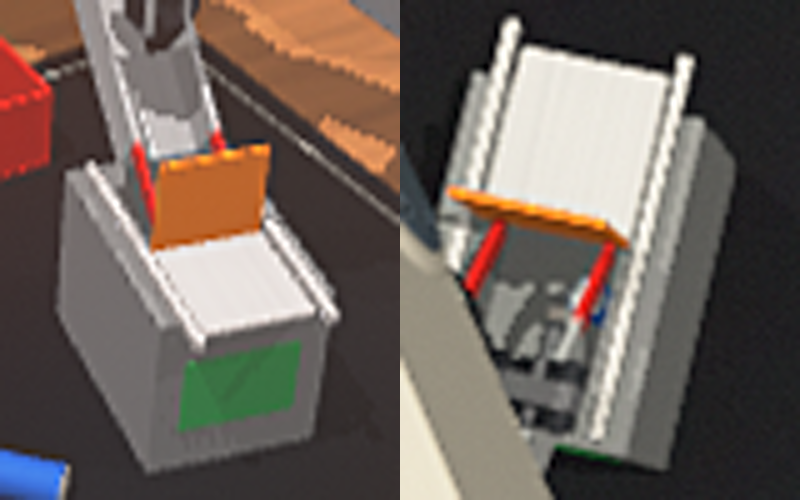

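>>> {"method": "servo_tool", "body": {
  "increments": [
    {"tx": 0,"ty": 0,"tz": 0,"twist": 0},
    {"tx": 0,"ty": 0,"tz": 0,"twist": 0}
  ]
}}

```text
clock: 15.82
ee_pos: [0.5161, 0.2888, 0.2107]
eef_rot: [-3.142, -0.0, 2.899]
ft_force: [-3.1, 1.8, -4.4]
opening: 0.0128
```

```bash
python3 l2.py 12; python3 - <<'E'
from h import *
im=get_image("wrist");cv2.imwrite("pics/w12.png",im["pixels"])
E
```

```text
top [([0.602, 0.124, 0.016], 0.57), ([0.541, 0.296, 0.015], 0.51), ([0.57, 0.268, 0.036], 0.45)]
scene [([0.596, 0.122, 0.009], 0.83)]
[0.5161 0.2889 0.2107] [-2.88  0.35 -4.04] 0.013065652804690981 16.025
```

View pics/w12.png

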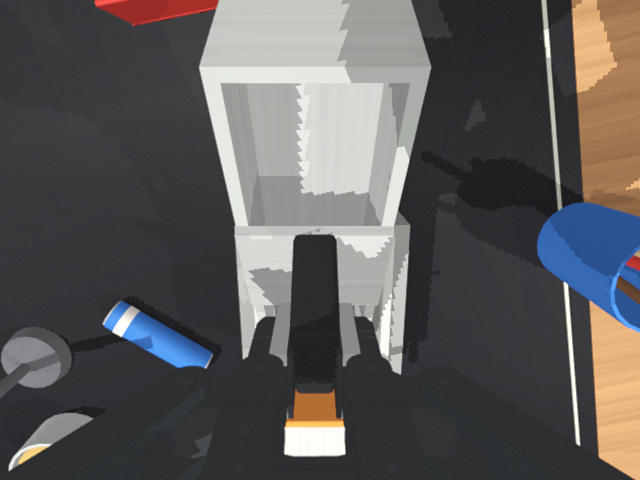

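View pics/x12.png

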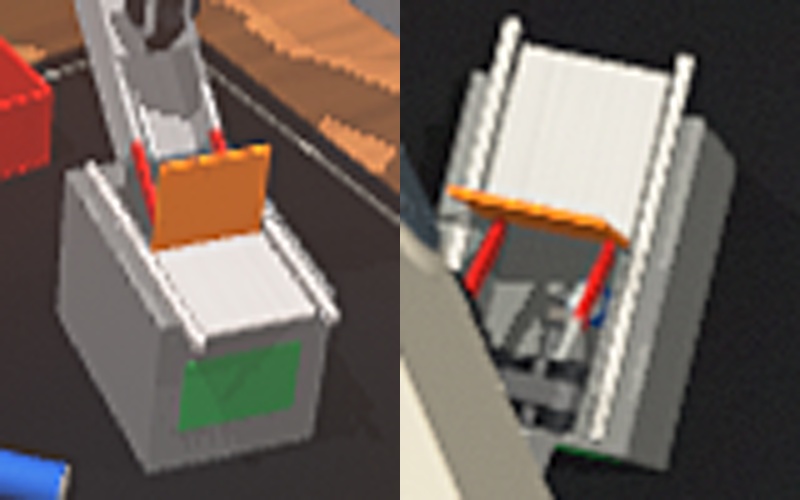

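>>> {"method": "servo_tool", "body": {
  "increments": [
    {"tx": 20,"ty": 0,"tz": -1,"twist": 0},
    {"tx": 45,"ty": 0,"tz": -3,"twist": 0},
    {"tx": 70,"ty": 0,"tz": -6,"twist": 0},
    {"tx": 100,"ty": 0,"tz": -15,"twist": 0},
    {"tx": 120,"ty": 0,"tz": -25,"twist": 0}
  ],
  "squeeze": 60
}}

```text
clock: 16.7
ee_pos: [0.3976, 0.3182, 0.2365]
eef_rot: [3.141, 0.001, 2.9]
ft_force: [0.4, 0.6, -2.6]
opening: 0.0124
```

```bash
python3 look.py 13; python3 -c "
from h import *
delta((0.376,0.26,.27),2.722)
print([(np.round(d['centre'],3).tolist(),round(d['conf'],2)) for d in finder.landmark_of('paddle_face','scene')])
import cv2
cv2.imwrite('pics/st13.png',np.hstack([cv2.imread('pics/s13.png')[100:594,100:450],cv2.imread('pics/t13.png')[0:494,50:450]]))"
```

```text
[0.3992 0.3185 0.2369] [ 0.5   0.37 -3.13] [-0.028 -0.116  0.006] 0.012959721627800345 16.85
at [0.3992 0.3185 0.2369] [3.140e+00 2.000e-03 2.901e+00] t 16.85 -> [  8.5 -62.4 -33.1] twist 0.179
[([0.526, 0.294, 0.142], 0.71), ([0.387, 0.322, 0.245], 0.21)]
```

View pics/st13.png

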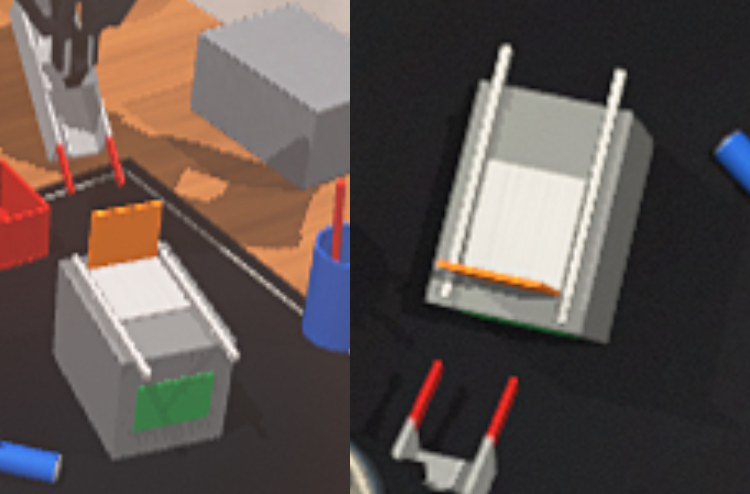

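>>> {"method": "servo_tool", "body": {
  "increments": [
    {"tx": 12,"ty": -45,"tz": -10,"twist": 0},
    {"tx": 14,"ty": -100,"tz": -20,"twist": 0},
    {"tx": -5,"ty": -155,"tz": -20,"twist": 0.05},
    {"tx": -35,"ty": -207,"tz": -20,"twist": 0.1},
    {"tx": -64,"ty": -260,"tz": -20,"twist": 0.178}
  ]
}}

```text
clock: 17.52
ee_pos: [0.4001, 0.0478, 0.256]
eef_rot: [3.141, 0.002, 2.719]
ft_force: [0.8, 0.9, -3.1]
opening: 0.0128
```

```bash
python3 -c "
from h import *
delta((0.5,-.16,.25),2.722)
delta((0.577,-.272,.20),2.722)"
```

```text
at [0.4001 0.0478 0.256 ] [3.141e+00 2.000e-03 2.719e+00] t 17.52 -> [-176.4 -148.5    6. ] twist -0.003
at [0.4001 0.0478 0.256 ] [3.141e+00 2.000e-03 2.719e+00] t 17.52 -> [-292.6 -219.1   56. ] twist -0.003
```

>>> {"method": "servo_tool", "body": {
  "increments": [
    {"tx": -45,"ty": -37,"tz": 0,"twist": 0},
    {"tx": -88,"ty": -74,"tz": 0,"twist": 0},
    {"tx": -132,"ty": -111,"tz": 0,"twist": 0},
    {"tx": -176,"ty": -148,"tz": 0,"twist": 0},
    {"tx": -220,"ty": -172,"tz": 5,"twist": 0}
  ]
}}

```text
clock: 18.15
ee_pos: [0.5307, -0.2002, 0.2506]
eef_rot: [-3.141, 0.001, 2.719]
ft_force: [0.5, 0.0, -2.2]
opening: 0.0127
```

>>> {"method": "servo_tool", "body": {
  "increments": [
    {"tx": -40,"ty": -25,"tz": 10,"twist": 0},
    {"tx": -72,"ty": -46,"tz": 40,"twist": 0},
    {"tx": -74,"ty": -47,"tz": 80,"twist": 0},
    {"tx": -74,"ty": -47,"tz": 105,"twist": 0},
    {"tx": -74,"ty": -47,"tz": 108,"twist": 0}
  ]
}}

```text
clock: 18.77
ee_pos: [0.5768, -0.2702, 0.1401]
eef_rot: [-3.141, -0.004, 2.72]
ft_force: [0.0, -1.3, -3.2]
opening: 0.0129
```

```bash
python3 - <<'E'
from h import *
im=get_image("scene");cv2.imwrite("pics/s14.png",cv2.resize(im["pixels"][240:420,120:300],None,fx=3.3,fy=3.3))
delta((0.580,-.271,.14),2.722);print(readout.state()["ft_force"])
E
```

```text
at [ 0.5776 -0.2704  0.1414] [-3.141e+00 -2.000e-03  2.720e+00] t 18.82 -> [-2.5  0.4  1.4] twist -0.002
[ 0.80993473  0.57347868 -2.97721311]
```

View pics/s14.png

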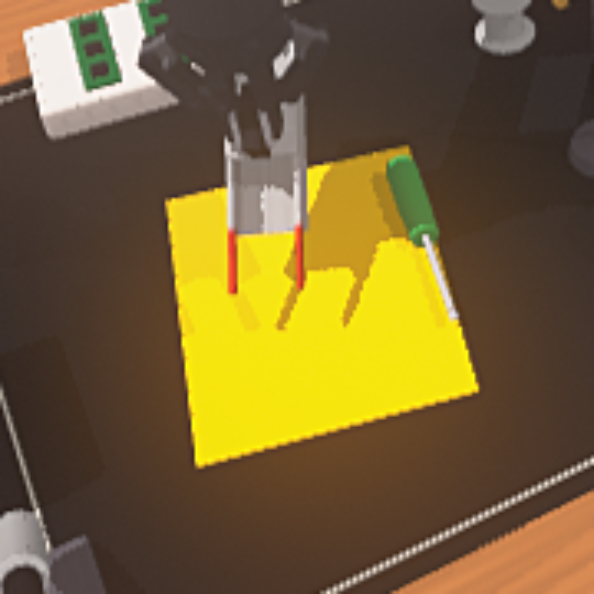

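>>> {"method": "servo_tool", "body": {
  "increments": [
    {"tx": -25,"ty": 0,"tz": 12,"twist": 0},
    {"tx": -45,"ty": 0,"tz": 28,"twist": 0},
    {"tx": -46,"ty": 0,"tz": 36,"twist": 0},
    {"tx": -46,"ty": 0,"tz": 36,"twist": 0}
  ]
}}

```text
clock: 19.32
ee_pos: [0.6196, -0.2886, 0.1068]
eef_rot: [-3.142, -0.001, 2.721]
ft_force: [0.5, 0.0, -2.2]
opening: 0.0127
```

>>> {"method": "servo_tool", "body": {
  "increments": [
    {"tx": 4,"ty": 0,"tz": 9,"twist": 0},
    {"tx": 12,"ty": 0,"tz": 17,"twist": 0},
    {"tx": 22,"ty": 0,"tz": 26,"twist": 0},
    {"tx": 34,"ty": 0,"tz": 36,"twist": 0},
    {"tx": 44,"ty": 0,"tz": 44,"twist": 0}
  ],
  "squeeze": 20
}}

```text
clock: 19.95
ee_pos: [0.5807, -0.2713, 0.0675]
eef_rot: [-3.141, 0.004, 2.721]
ft_force: [-12.0, 4.9, 40.2]
opening: 0.0128
```

```bash
python3 - <<'E'
from h import *
im=get_image("scene");cv2.imwrite("pics/s15.png",cv2.resize(im["pixels"][240:420,120:300],None,fx=3.3,fy=3.3))
im=get_image("wrist");cv2.imwrite("pics/w15.png",im["pixels"])
delta((0.580,-.271,.052),2.722);print(readout.state()["ft_force"])
E
```

```text
at [ 0.5787 -0.2704  0.0659] [-3.141  0.     2.721] t 20.05 -> [-1.5 -0.  13.9] twist -0.001
[-12.79573456   6.02254695  32.39738965]
```

View pics/s15.png

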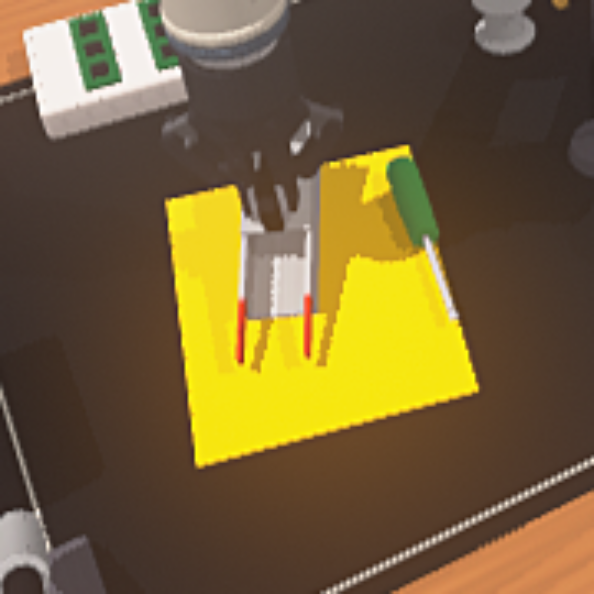

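View pics/w15.png

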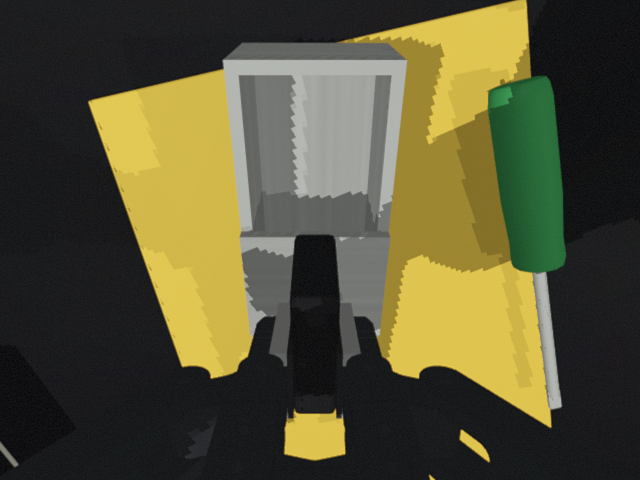

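>>> {"method": "servo_tool", "body": {
  "increments": [
    {"tx": 4,"ty": 0,"tz": 2,"twist": 0},
    {"tx": 9,"ty": 0,"tz": 5,"twist": 0},
    {"tx": 14,"ty": 0,"tz": 7,"twist": 0},
    {"tx": 14,"ty": 0,"tz": 7,"twist": 0}
  ]
}}

```text
clock: 20.55
ee_pos: [0.5679, -0.2655, 0.0572]
eef_rot: [-3.141, 0.004, 2.721]
ft_force: [-0.7, 0.2, 7.7]
opening: 0.0128
```

```bash
python3 - <<'E'
from h import *
im=get_image("wrist");cv2.imwrite("pics/w16.png",im["pixels"])
delta((0.580,-.271,.052),2.722);print(readout.state()["ft_force"])
E
```

```text
at [ 0.5679 -0.2655  0.0573] [-3.141  0.004  2.721] t 20.6 -> [-13.3  -0.1   5.3] twist -0.001
[-1.16392667 -0.211411    8.52223747]
```

View pics/w16.png

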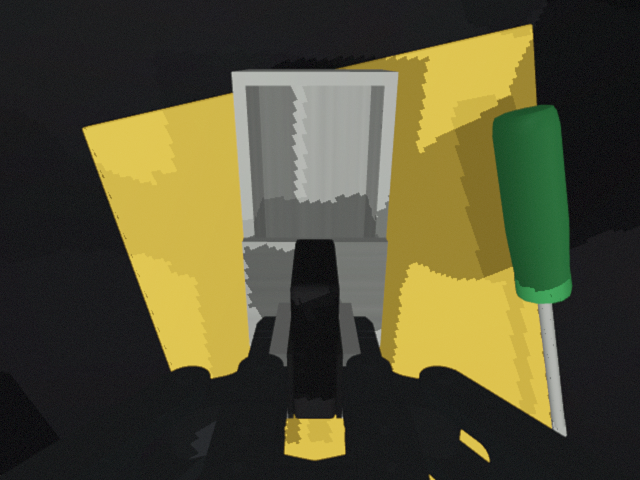

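>>> {"method": "servo_tool", "body": {
  "increments": [
    {"tx": 3,"ty": 0,"tz": 2,"twist": 0},
    {"tx": 6,"ty": 0,"tz": 5,"twist": 0},
    {"tx": 6,"ty": 0,"tz": 5,"twist": 0}
  ]
}}

```text
clock: 20.98
ee_pos: [0.5625, -0.2631, 0.0521]
eef_rot: [-3.141, 0.004, 2.721]
ft_force: [-1.3, 0.8, 6.6]
opening: 0.0123
```

```bash
python3 - <<'E'
from h import *
im=get_image("wrist");cv2.imwrite("pics/w17.png",im["pixels"])
delta((0.580,-.271,.052),2.722);print(readout.state()["ft_force"])
E
```

```text
at [ 0.5625 -0.2631  0.0521] [-3.141  0.004  2.721] t 21.02 -> [-19.2  -0.1   0.1] twist -0.001
[-0.43051663  0.64633224  6.52329847]
```

View pics/w17.png

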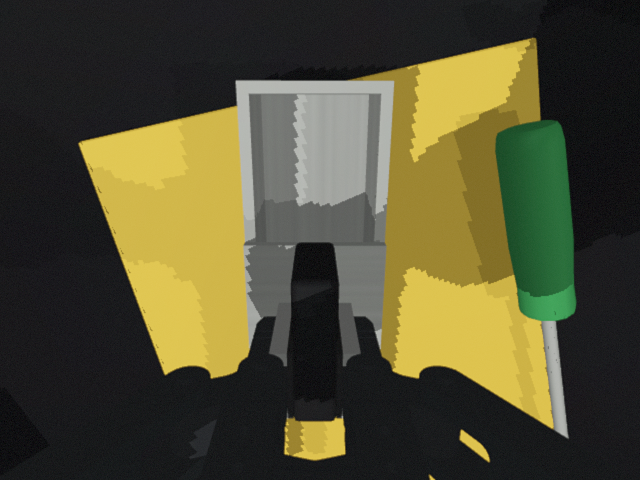

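>>> {"method": "servo_tool", "body": {
  "increments": [
    {"tx": 0,"ty": 0,"tz": 0,"twist": 0},
    {"tx": 0,"ty": 0,"tz": 0,"twist": 0},
    {"tx": 0,"ty": 0,"tz": 0,"twist": 0},
    {"tx": 0,"ty": 0,"tz": 0,"twist": 0},
    {"tx": 0,"ty": 0,"tz": 0,"twist": 0}
  ],
  "fingers": 0
}}

```text
clock: 21.65
ee_pos: [0.5616, -0.2626, 0.0505]
eef_rot: [-3.142, -0.0, 2.721]
ft_force: [0.3, -0.5, 0.3]
opening: 0.0855
```

>>> {"method": "servo_tool", "body": {
  "increments": [
    {"tx": 0,"ty": 0,"tz": -15,"twist": 0},
    {"tx": 0,"ty": 0,"tz": -50,"twist": 0},
    {"tx": 0,"ty": 0,"tz": -100,"twist": 0},
    {"tx": 0,"ty": 0,"tz": -150,"twist": 0},
    {"tx": 0,"ty": 0,"tz": -150,"twist": 0}
  ]
}}

```text
clock: 22.28
ee_pos: [0.5642, -0.2638, 0.2064]
eef_rot: [-3.141, 0.009, 2.721]
ft_force: [1.0, -0.5, -0.2]
opening: 0.0855
```

```bash
python3 - <<'E'
from h import *
im=get_image("scene");cv2.imwrite("pics/s18.png",im["pixels"])
for c in("scene","wrist"):
  im=get_image(c)
  if c=="wrist": cv2.imwrite("pics/w18.png",im["pixels"])
  for l in("chute","handle","nose","prong_tips","paddle_face","mat"): print(c,l,[(np.round(d["centre"],3).tolist(),round(d["conf"],2)) for d in finder.landmark_of(l,c)][:2])
E
```

```text
scene chute [([0.557, -0.263, 0.0], 0.92), ([0.667, -0.31, 0.032], 0.66)]
scene handle [([0.554, -0.26, 0.059], 0.77)]
scene nose [([0.623, -0.292, 0.0], 0.93), ([0.578, 0.281, 0.001], 0.26)]
scene prong_tips [([0.667, -0.31, 0.036], 0.76)]
scene paddle_face [([0.525, 0.292, 0.141], 0.63), ([0.595, 0.003, 0.001], 0.33)]
scene mat [([0.61, -0.26, -0.002], 0.6)]
wrist chute [([0.556, -0.262, 0.004], 0.91)]
wrist handle [([0.551, -0.258, 0.064], 0.94)]
wrist nose [([0.625, -0.292, 0.004], 0.79)]
wrist prong_tips []
wrist paddle_face []
wrist mat [([0.611, -0.266, 0.004], 0.84)]
```

View pics/s18.png

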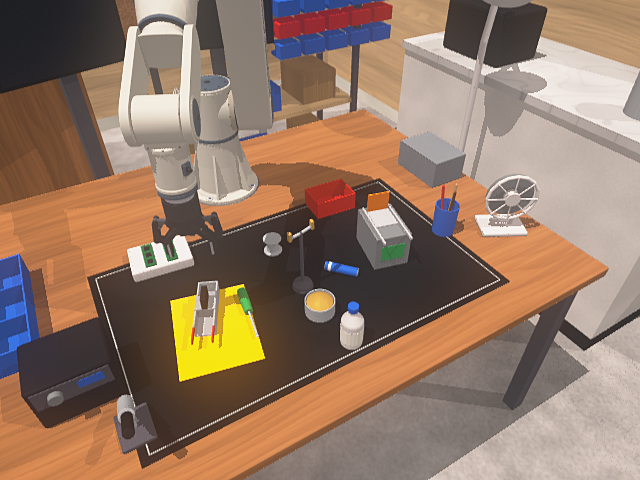

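View pics/w18.png

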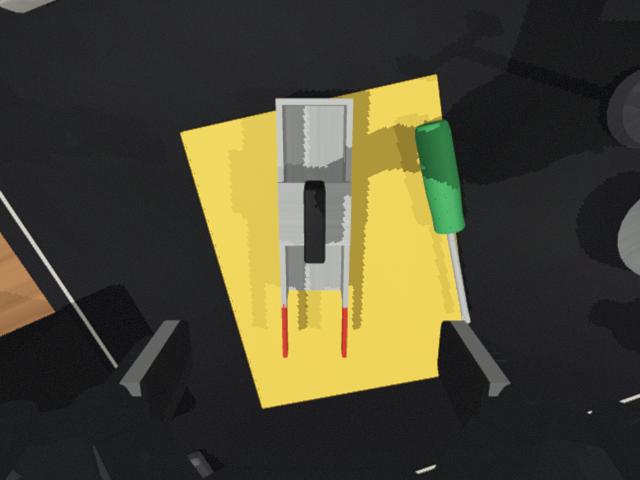

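```bash
python3 -c "
from bench import bot,readout
print(bot.job_done());print(readout.state()['clock'])"
```

```text
the job is handed in; nothing more can be done
None
the job is handed in; nothing more can be done
```

The three cells went into the grey box, the shutter sprang shut, and the empty chute is back down upright on the yellow mat, released. I handed the job in at about 22.5 s; it gave no verdict.

- **Pushing and tilting:** I carried the chute level and pushed the paddle about 60 mm with the cells still in it, then on to its end stop. The tool could only point down, so I loosened the grip to 20 N. Pressing forward and lifting then swung the chute nose-down in the fingers to about 40°.
- **A jam on the way:** The grey cell caught at the paddle's foot and the port's edge. I drew the chute back 14 mm and lowered it 8 mm, with the shutter still open about 66 mm, and the cell dropped in.
- **Setting down:** I levelled the chute by lowering its prongs and nose onto the mat. The vertical force reached 40 N at the wrist while doing this, below the 120 N limit.

**Last checks:**
- The trough shows empty in the scene and wrist pictures, and the carried weight fell from about 4 N to about 2.7 N.
- No cell lies loose on the bench except the blue look-alike, which I did not touch.
- The paddle is back at its shut position, within the few millimetres the networks can tell.
- The chute lies flat with its origin at about (0.556, -0.262), some 54 mm from the mat's centre. The gripper is open and about 0.15 m above where it let go.
- In the last pictures, nothing else looks moved or tipped.

The green cell was never seen inside the box; I infer it is there because it is nowhere else in view.

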